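Set the stock tags on the reagent board

TASK

Each of the four trays on the stock board has a hinged tag in front of it: with the round disc facing up it says in stock, with the straight bar facing up it says reorder. Push over with the fingertips whichever tags are wrong, gently and without pinching them, so that the disc shows at exactly the trays full of vials (six in the tray) and the bar at the others, every tag lying over against its stop. Leave the trays and everything else on the bench where they stand, and lift nothing.

Things in the scene. Friction and masses are not known exactly. Their poses are not given: they have to be found in the camera images.
- board: flat grey stock board lying fixed on the bench, 240 x 580 x 12 mm; origin at the centre of its underside, x across it (away from the robot), y along the row to the left. Four bays, 130 mm apart along y (board y +195, +65, -65, -195 mm): in each a hinged tag at board x -45 mm and, straight behind it, a tray at board x +60 mm
- tray_a: white open tray, 72 (x) x 96 (y) x 26 mm, with room for six upright amber vials with black caps (2 rows of 3), whose tops stand 58 mm above the tray's underside; all six places filled with vials: full. Loose; stands in one of the four bays, which one varies. Origin at the centre of its underside
- tray_b: white open tray, 72 (x) x 96 (y) x 26 mm, with room for six upright amber vials with black caps (2 rows of 3), whose tops stand 58 mm above the tray's underside; all six places filled with vials: full. Loose; stands in one of the four bays, which one varies. Origin at the centre of its underside
- tray_c: white open tray, 72 (x) x 96 (y) x 26 mm, with room for six upright amber vials with black caps (2 rows of 3), whose tops stand 58 mm above the tray's underside; only four of the six places filled (middle of each row empty): not full. Loose; stands in one of the four bays, which one varies. Origin at the centre of its underside
- tray_d: white open tray, 72 (x) x 96 (y) x 26 mm, with room for six upright amber vials with black caps (2 rows of 3), whose tops stand 58 mm above the tray's underside; only two of the six places filled: not full. Loose; stands in one of the four bays, which one varies. Origin at the centre of its underside
- mount_1: aluminium foot, fixed on the board, 66 (x) x 34 (y) mm, with its hinged tag; in one of the four bays, which one varies. Its two lugs reach 24 mm above the board. Origin at the centre of its underside, on the board's top; axes parallel to the board's
- hinge_1 (a point): middle of the hinge pin of tag_1, 18 mm above the board's top (30 mm above the bench); the pin runs along the mount's x
- tag_1 (a joint): white flap on mount_1, 46 wide x 4 thick x 60 mm from pin to free edge, 50 g. 0 = upright; +0.55 rad stop: leans right (board -y), round black DISC up, in stock; -0.55 rad stop: leans left (+y), straight black BAR up, reorder. At a stop the edge is 31 mm beside and 51 mm above the pin. Turns freely: pushed past upright it falls to the other stop and stays
- mount_2: aluminium foot, fixed on the board, 66 (x) x 34 (y) mm, with its hinged tag; in one of the four bays, which one varies. Its two lugs reach 24 mm above the board. Origin at the centre of its underside, on the board's top; axes parallel to the board's
- hinge_2 (a point): middle of the hinge pin of tag_2, 18 mm above the board's top (30 mm above the bench); the pin runs along the mount's x
- tag_2 (a joint): white flap on mount_2, 46 wide x 4 thick x 60 mm from pin to free edge, 50 g. 0 = upright; +0.55 rad stop: leans right (board -y), round black DISC up, in stock; -0.55 rad stop: leans left (+y), straight black BAR up, reorder. At a stop the edge is 31 mm beside and 51 mm above the pin. Turns freely: pushed past upright it falls to the other stop and stays
- mount_3: aluminium foot, fixed on the board, 66 (x) x 34 (y) mm, with its hinged tag; in one of the four bays, which one varies. Its two lugs reach 24 mm above the board. Origin at the centre of its underside, on the board's top; axes parallel to the board's
- hinge_3 (a point): middle of the hinge pin of tag_3, 18 mm above the board's top (30 mm above the bench); the pin runs along the mount's x
- tag_3 (a joint): white flap on mount_3, 46 wide x 4 thick x 60 mm from pin to free edge, 50 g. 0 = upright; +0.55 rad stop: leans right (board -y), round black DISC up, in stock; -0.55 rad stop: leans left (+y), straight black BAR up, reorder. At a stop the edge is 31 mm beside and 51 mm above the pin. Turns freely: pushed past upright it falls to the other stop and stays
- mount_4: aluminium foot, fixed on the board, 66 (x) x 34 (y) mm, with its hinged tag; in one of the four bays, which one varies. Its two lugs reach 24 mm above the board. Origin at the centre of its underside, on the board's top; axes parallel to the board's
- hinge_4 (a point): middle of the hinge pin of tag_4, 18 mm above the board's top (30 mm above the bench); the pin runs along the mount's x
- tag_4 (a joint): white flap on mount_4, 46 wide x 4 thick x 60 mm from pin to free edge, 50 g. 0 = upright; +0.55 rad stop: leans right (board -y), round black DISC up, in stock; -0.55 rad stop: leans left (+y), straight black BAR up, reorder. At a stop the edge is 31 mm beside and 51 mm above the pin. Turns freely: pushed past upright it falls to the other stop and stays
- vial_1: bystander, loose: loose amber vial with black cap, 22 mm across, 55 mm high, standing on the front strip of the board, on the robot's side of the tags; origin at the centre of its underside
- vial_2: bystander, loose: a second loose vial like vial_1, farther to the right on the front strip
- amber_bottle: bystander, loose: amber reagent bottle, 68 mm across, 140 mm high, on the bench left of the board; origin under its centre
- steel_flask: bystander, loose: steel drinking flask, 68 mm across, 210 mm high, on the bench right of the board; origin under its centre
- beaker: bystander, loose: empty glass beaker, 72 mm across, 85 mm high, on the bench left of the board; origin under its centre
- white_jar: bystander, loose: white jar, 60 mm across, 60 mm high, on the bench right of the board; origin under its centre
Things that resemble listed ones, but are neither listed nor needed, are in the scene too. Leave any yellow look-alike of the tray_a alone. Leave any yellow look-alike of the tray_b alone.

How it is judged (in metres and radians):
At the end, for the whole second after the job is handed in: The two tags in front of the full trays (a and b) lean right with the disc up (joint above 0.45 rad); the two in front of the part-filled trays lean left with the bar up (joint below -0.45 rad) ((((horizontal distance between hinge_1 and tray_a below 0.125 m or horizontal distance between hinge_1 and tray_b below 0.125 m) and value of joint tag_1 above 0.45 rad) or (not (horizontal distance between hinge_1 and tray_a below 0.125 m or horizontal distance between hinge_1 and tray_b below 0.125 m) and value of joint tag_1 below -0.45 rad)) and (((horizontal distance between hinge_2 and tray_a below 0.125 m or horizontal distance between hinge_2 and tray_b below 0.125 m) and value of joint tag_2 above 0.45 rad) or (not (horizontal distance between hinge_2 and tray_a below 0.125 m or horizontal distance between hinge_2 and tray_b below 0.125 m) and value of joint tag_2 below -0.45 rad)) and (((horizontal distance between hinge_3 and tray_a below 0.125 m or horizontal distance between hinge_3 and tray_b below 0.125 m) and value of joint tag_3 above 0.45 rad) or (not (horizontal distance between hinge_3 and tray_a below 0.125 m or horizontal distance between hinge_3 and tray_b below 0.125 m) and value of joint tag_3 below -0.45 rad)) and (((horizontal distance between hinge_4 and tray_a below 0.125 m or horizontal distance between hinge_4 and tray_b below 0.125 m) and value of joint tag_4 above 0.45 rad) or (not (horizontal distance between hinge_4 and tray_a below 0.125 m or horizontal distance between hinge_4 and tray_b below 0.125 m) and value of joint tag_4 below -0.45 rad))); the robot touches nothing.
It fails at once if a tag or its mount is pinched or pushed harder than 15 N (contact force between the fingers and mount_1 above 15 N or contact force between the fingers and mount_2 above 15 N or contact force between the fingers and mount_3 above 15 N or contact force between the fingers and mount_4 above 15 N).
It fails at once if a tray is shifted or lifted more than 15 mm (distance of any of tray_a, tray_b, tray_c, tray_d from where it was at the start of the episode above 0.015 m).
It fails at once if a bystander is moved or lifted more than 20 mm (distance of any of vial_1, vial_2, amber_bottle, steel_flask, beaker, white_jar from where it was at the start of the episode above 0.02 m).
It also fails if it takes over 58 s, if anything falls off the work surface, if the arm or the gripper's body presses on something with over 40 N, if the wrist force passes 120 N, or if a joint passes its speed limit or range.

ROBOT

A 6-joint arm with a two-finger parallel gripper is mounted at the origin on the work surface. World frame = base frame: x ahead of the robot, y to its left, z up, the work surface at z = 0. Lengths are in mm, angles in rad, forces in N, time in s.
With the tool pointing down it reaches from about 275 to 750 mm from the base axis. Payload 10.2 kg.
Tool frame: the origin (TCP) lies at the very end of the fingers, on their centre line; the grasp point (between the pads) lies 19 mm behind it (ctrl.grasp_offset is the distance from the TCP to the grasp point, in mm); z points along the fingers, y is the direction in which the jaws open and shut (so a half turn about z gives the same grasp; the last joint's range is limited). The gripper opens to 88 mm and grips with 3 to 60 N. Pads are 18 mm wide; open, the fingers measure 123 mm over their backs; the gripper's body (75 mm by 187 mm) begins 45 mm behind the grasp point.
Start: joints at [-1.496, 0.313, 1.498, -0, 1.331, -0.223], TCP at [154.031, -501.902, 238.72] pointing down, gripper open.
Joint ranges: [-2.94, 2.94], [-0.97, 2.17], [0.19, 2.56], [-1.23, 4.37], [0.02, 3.11], [-2.88, 2.88]. Speed limits (rad/s): [2.39, 2.39, 3.01, 3.14, 3.14, 3.14].

INTERFACE

Orientations are given as a unit quaternion [w, x, y, z].
In Python, from workcell import status, viewer, ctrl gives the robot as it stands. The module is installed in compiled form; this text tells all that it offers.
- The arm moves only by the tool step_arm, never from a script. Its argument "plan" is a list of rows, each an object with "slide": the shift along the tool's x, y, z in mm, a list of three; "spin": the turn about the tool's z in rad; "jaw": the opening, from 0 (shut) to 1 (fully open). A call has 1 to 8 rows; each row is the pose to reach, as a shift and turn from the pose measured when the call began, along the tool's axes at that moment; what a row does not reach only later rows make up. A row lasts 1/12 s, in which the tool goes at most 41.7 mm and 7.16 degrees, less where a joint would pass 70% of its speed; a pose out of reach is approached as far as the arm can. A call with a gripper value outside its range is refused whole. The fingers move at their own pace and stop on an object; "squeeze" is the grip in N (left out, the last holds). Time passes only in rows, so rows that repeat a pose let the fingers close. It gives the time, the measured TCP pose, the force and the opening at its end, in the units of the state.
- status.get_state(): the state, without advancing time (a new reading comes with each control period).
- viewer.camera(name): name is "scene" or "top"; returns a dict with "img" (384x512x3 uint8, red, green, blue), "K" (3x3 intrinsics, pixels), "k1" (the pictures are not rectified: a ray, as slopes to the right and down, at radius r is drawn at 1 + k1 r^2 times it, then the intrinsics apply), "pose" (4x4, takes a point from camera to world coordinates). Camera axes: x right, y down, z forward; pixel columns grow to the right and rows downward; lengths in mm; the calibration is good to about 2 mm. A picture is of the moment at which its call begins. There is no depth.
- ctrl.hand_in(): hands the job in, once; it reports no verdict.
The state is a dict: "time_s": time; "q": joint angles; "qvel": joint speeds; "joint_efforts": joint torques, N m; "eef_pos": TCP position; "ee_rot": TCP orientation; "contact_force": force on the tool from outside, world axes, zero at the start; "ft_torque": the same for the moment, N m; "grip_width": finger opening in mm.
Only numpy, scipy, OpenCV 4.12 (cv2) and the standard library are available. Lean on these libraries where they do the work, as an engineer would, in place of code of your own. Each camera call takes 0.05 s, during which the arm holds its last target. There are 200 camera calls.

## Working session

There is one attempt and no reset: what is moved stays moved. The work goes in short steps, Python scripts to look and compute and a tool call to move; the robot and the scene stay as the last step left them, time stands still between calls to the robot, and variables do not carry over. Pictures are saved under pics/ and viewed, about 8 in all and at most 12, crops included, and the job is handed in when it is done.

Besides the shell and the picture viewer there is one more tool, called as a command line: name --argument value ..., lists and objects as JSON in quotes. step_arm: Moves the arm, as the interface text tells. Its arguments: {"type":"object","properties":{"plan":{"type":"array","items":{"type":"object","properties":{"slide":{"type":"array","items":{"type":"number"}},"spin":{"type":"number"},"jaw":{"type":"number"}}}},"squeeze":{"type":"number"}},"required":["plan"]}

```bash
mkdir -p pics; cat > h.py <<'E'
import numpy as np, cv2
from workcell import status, viewer, ctrl
def grab(n,f):
    c=viewer.camera(n); cv2.imwrite(f'pics/{f}.png',c['img'][:,:,::-1]); np.savez(f'pics/{f}.npz',K=c['K'],k1=c['k1'],pose=c['pose']); return c
def ray(c,uv):
    K=np.array(c['K']);k=float(c['k1']); d=cv2.undistortPoints(np.array([[uv]],float),K,np.array([k,0,0,0.]))[0,0]
    P=np.array(c['pose']); return P[:3,3],P[:3,:3]@np.array([d[0],d[1],1])
def at(c,uv,z):
    o,d=ray(c,uv); return o+d*(z-o[2])/d[2]
def proj(c,p):
    P=np.array(c['pose']); q=P[:3,:3].T@(np.array(p)-P[:3,3])
    s=q[:2]/q[2]; s=s*(1+float(c['k1'])*(s@s)); K=np.array(c['K']); return K[:2,:2]@s+K[:2,2]
E
python3 - <<'E'
from h import *
for n in('top','scene'):
    c=grab(n,n+'0'); print(n,c['K'],c['k1'],np.round(c['pose'],3))
    i=cv2.resize(c['img'][:,:,::-1],(800,600),interpolation=cv2.INTER_CUBIC); cv2.imwrite(f'pics/{n}0b.png',i)
print(status.get_state())
E
```

```text
top [[451.92873557   0.         251.41094104]
 [  0.         451.92873557 193.15566807]
 [  0.           0.           1.        ]] -0.08202711498051184 [[ 1.40000e-02 -9.85000e-01  1.74000e-01  2.68652e+02]
 [-1.00000e+00 -1.20000e-02  1.50000e-02 -1.20170e+01]
 [-1.30000e-02 -1.74000e-01 -9.85000e-01  1.50773e+03]
 [ 0.00000e+00  0.00000e+00  0.00000e+00  1.00000e+00]]
scene [[429.39162067   0.         248.37655511]
 [  0.         429.39162067 189.27531096]
 [  0.           0.           1.        ]] -0.0038767294769149648 [[-1.700000e-01  5.600000e-01 -8.110000e-01  1.774306e+03]
 [ 9.850000e-01  8.800000e-02 -1.450000e-01  2.489910e+02]
 [-1.000000e-02 -8.230000e-01 -5.670000e-01  9.350170e+02]
 [ 0.000000e+00  0.000000e+00  0.000000e+00  1.000000e+00]]
{'time_s': 0.1, 'q': array([-1.49639376e+00,  3.13391084e-01,  1.49832434e+00,  3.02945593e-06,
        1.33099086e+00, -2.23381486e-01]), 'qvel': array([-0.0019921 , -0.00107863, -0.00223077, -0.00069907,  0.0022485 ,
       -0.00090391]), 'joint_efforts': array([ 1.50625223e-03, -4.02817190e+01, -2.52648282e+01,  6.94931578e-02,
        3.42186622e-02, -6.58083354e-05]), 'eef_pos': array([ 154.01902728, -501.68456607,  238.23365463]), 'ee_rot': array([-5.55161281e-04,  9.88935945e-01,  1.48342128e-01,  4.29055938e-05]), 'contact_force': array([-0.05878846,  0.08500105,  0.05663641]), 'ft_torque': array([ 2.77763015e-02, -2.86408658e-05,  4.62697046e-02]), 'grip_width': 88.14118174877748}
```

View pics/top0b.png

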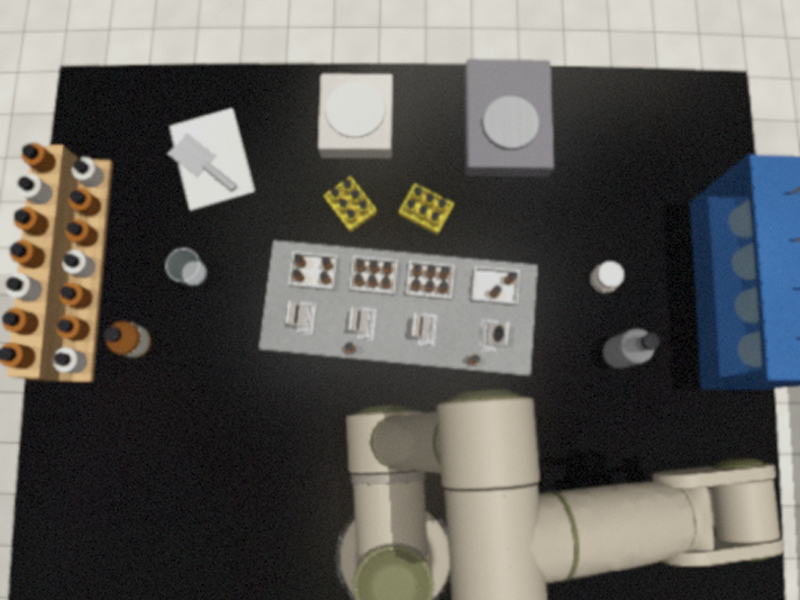

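View pics/scene0b.png

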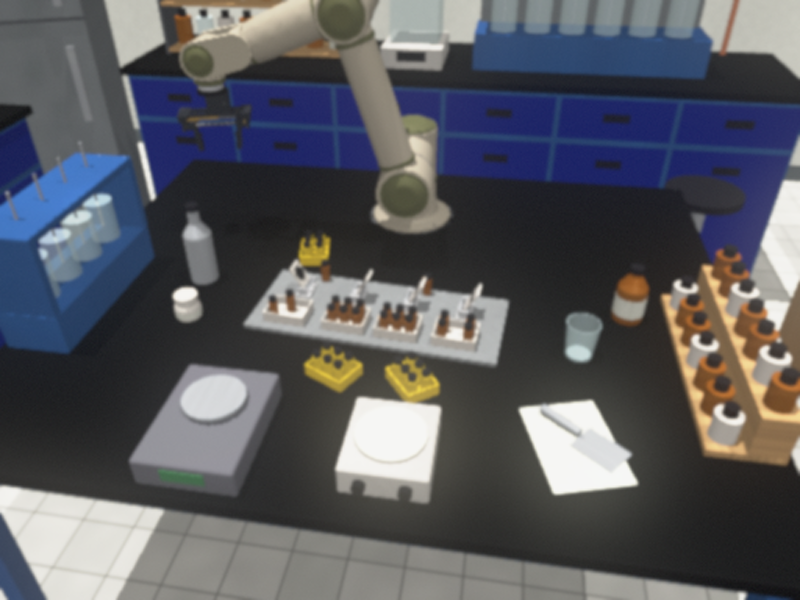

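The scene picture shows the board, four white trays and three yellow look-alikes, which I'll leave alone. In the top view (800 px scale), left to right, the trays look like 4, 6, 6 and 2 vials at about (313,270), (374,273), (430,279) and (495,286). The tags at (300,318), (362,322) and (423,328) seem to show a bar, and the one at (495,333) a disc. I'll confirm in a crop and measure the board.

```bash
cat >> h.py <<'E'
def board(c):
    i=c['img'].astype(int); s=i.max(2)
    m=((s>75)&(s-i.min(2)<40)).astype(np.uint8); m[:140]=0;m[250:]=0;m[:,:155]=0;m[:,360:]=0
    m=cv2.morphologyEx(m,cv2.MORPH_CLOSE,np.ones((9,9)))
    ct=max(cv2.findContours(m,0,2)[0],key=cv2.contourArea)
    w=np.array([at(c,p[0],12)[:2] for p in ct],np.float32)
    return ct,cv2.minAreaRect(w)
E
python3 - <<'E'
from h import *
c=dict(np.load('pics/top0.npz')); c['img']=cv2.imread('pics/top0.png')[:,:,::-1]
ct,r=board(c); print(r, np.round(cv2.boxPoints(r)))
b=cv2.boxPoints(r); ctr=np.array(r[0])
# y axis along long side, pointing +y
e=[b[1]-b[0],b[2]-b[1]]; ey=max(e,key=np.linalg.norm); ey=ey/np.linalg.norm(ey); ey*=np.sign(ey[1]); ex=np.array([ey[1],-ey[0]])
print('yaw',np.arctan2(-ey[0],ey[1]))
hs=[]
for y in(195,65,-65,-195):
    h=ctr-45*ex+y*ey; hs.append(h); print(y,'hinge',np.round(h,1),'px',np.round(proj(c,[*h,30]),1))
# vials on front strip: caps dark at z~65
for uv in((349,347),(472,359)):
    p=at(c,np.array(uv)*.64,60)[:2]; print('vial',np.round(p),'board xy',np.round([(p-ctr)@ex,(p-ctr)@ey]))
x0,y0,x1,y1=160,148,350,246
z=cv2.resize(c['img'][y0:y1,x0:x1,::-1],None,fx=4.2,fy=4.2,interpolation=cv2.INTER_CUBIC)
for h in hs:
    u=(proj(c,[*h,30])-[x0,y0]+.5)*4.2; cv2.circle(z,tuple(int(v) for v in u),3,(0,0,255),-1)
for p in b:
    u=(proj(c,[*p,12])-[x0,y0]+.5)*4.2; cv2.circle(z,tuple(int(v) for v in u),4,(0,255,0),-1)
cv2.imwrite('pics/crop.png',z)
E
```

```text
((523.9501953125, -1.9287109375), (585.5706176757812, 247.45465087890625), 85.16062927246094) [[ 376. -283.]
 [ 623. -304.]
 [ 672.  279.]
 [ 425.  300.]]
yaw -0.08446291
195 hinge [495.6 196.2] px [195.4 202.5]
65 hinge [484.6  66.6] px [234.3 206.3]
-65 hinge [473.6 -62.9] px [273.5 210.1]
-195 hinge [ 462.7 -192.4] px [312.8 213.8]
vial [428.  99.] board xy [-104.   93.]
vial [ 407. -154.] board xy [-104. -161.]
```

View pics/crop.png

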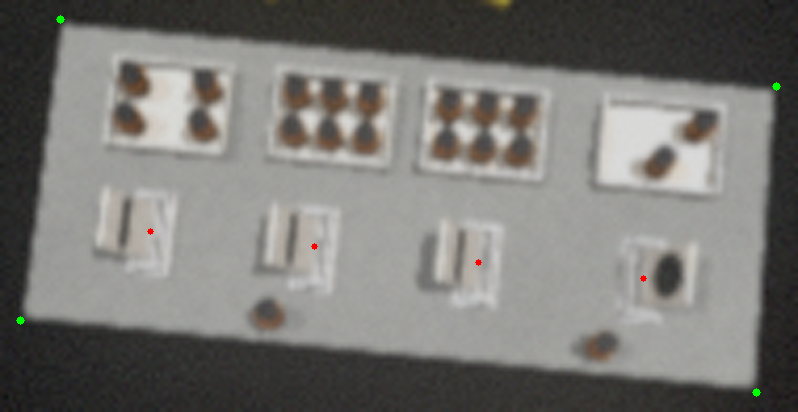

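The crop confirms it: trays left to right are c (4 vials), full, full, d (2 vials). The tags show bar, bar, bar, disc. So bays 2 and 3 must be pushed right and bay 4 pushed left. The fitted board measures 586 x 247 mm against 580 x 240, so the fit is good. I'll close the jaws, align tool x with board +y, and go above the right side of bay 4.

step_arm --plan '[{"slide":[36,-15,0],"spin":-0.12,"jaw":0},{"slide":[73,-30,0],"spin":-0.24,"jaw":0},{"slide":[109,-45,0],"spin":-0.36,"jaw":0},{"slide":[145,-60,0],"spin":-0.48,"jaw":0},{"slide":[182,-75,0],"spin":-0.6,"jaw":0},{"slide":[218,-90,0],"spin":-0.72,"jaw":0},{"slide":[254,-105,0],"spin":-0.84,"jaw":0},{"slide":[290,-120,0],"spin":-0.96,"jaw":0}]'

```text
time_s: 0.77
eef_pos: [397.2, -300.2, 238.3]
ee_rot: [-0.001, 0.807, 0.591, 0.0]
contact_force: [0.3, -0.1, 0.0]
grip_width: 37.1
```

```bash
cat > d.py <<'E'
import sys
from h import *
from scipy.spatial.transform import Rotation as R
s=status.get_state(); p=s['eef_pos']; r=R.from_quat(s['ee_rot'],scalar_first=True); M=r.as_matrix()
ey=np.array([np.sin(.0845),np.cos(.0845),0]); ex=np.array([ey[1],-ey[0],0]); C=np.array([523.95,-1.93,0])
a=np.arctan2(M[1,0],M[0,0]); print('t',s['time_s'],'board xyz',np.round([(p-C)@ex,(p-C)@ey,p[2]],1),'spin to go',round(a-(np.pi/2-.0845),3),'F',np.round(s['contact_force'],2),'w',s['grip_width'])
if len(sys.argv)>3:
    bx,by,z=map(float,sys.argv[1:]); t=C+bx*ex+by*ey+[0,0,z]; print('slide',np.round(M.T@(t-p),1))
E
python3 d.py -45 -255 150
```

```text
t 0.7667 board xyz [-101.1 -307.9  238.3] spin to go -0.223 F [ 0.33 -0.14  0.05] w 37.13307782839948
slide [63.9 43.1 88.4]
```

step_arm --plan '[{"slide":[16,11,10],"spin":-0.08,"jaw":0},{"slide":[32,22,25],"spin":-0.16,"jaw":0},{"slide":[48,33,45],"spin":-0.22,"jaw":0},{"slide":[64,43,65],"spin":-0.22,"jaw":0},{"slide":[64,43,88],"spin":-0.22,"jaw":0},{"slide":[64,43,88],"spin":-0.22,"jaw":0},{"slide":[64,43,88],"spin":-0.22,"jaw":0}]'

```text
time_s: 1.35
eef_pos: [457.1, -251.9, 150.0]
ee_rot: [-0.002, 0.737, 0.676, 0.0]
contact_force: [-0.3, -0.2, 0.7]
grip_width: 0.3
```

```bash
python3 d.py -45 -255 66
python3 - <<'E'
from h import *
c=grab('scene','s1'); z=cv2.resize(c['img'][150:260,130:350,::-1],None,fx=3.6,fy=3.6,interpolation=cv2.INTER_CUBIC); cv2.imwrite('pics/s1c.png',z)
E
```

```text
t 1.35 board xyz [ -45.5 -254.7  150. ] spin to go -0.003 F [-0.3  -0.19  0.67] w 0.2829194868200157
slide [-0.5  0.7 84. ]
```

View pics/s1c.png

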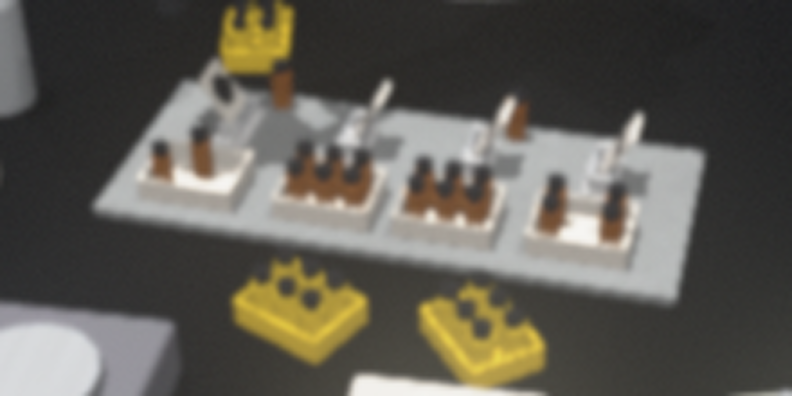

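step_arm --plan '[{"slide":[0,0,20]},{"slide":[0,0,40]},{"slide":[0,0,60]},{"slide":[0,0,76]},{"slide":[0,0,84]},{"slide":[0,0,84]},{"slide":[6,0,84]},{"slide":[12,0,84]}]'

```text
invalid input at $.plan[0]: expected keys slide, spin, jaw
```

step_arm --plan '[{"slide":[4,0,0]},{"slide":[8,0,0]},{"slide":[12,0,0]},{"slide":[16,0,0]},{"slide":[20,0,0]},{"slide":[24,0,0]},{"slide":[28,0,0]},{"slide":[32,0,0]}]'

```text
invalid input at $.plan[0]: expected keys slide, spin, jaw
```

step_arm --plan '[{"slide":[4,0,0]},{"slide":[8,0,0]},{"slide":[12,0,0]},{"slide":[16,0,0]},{"slide":[18,0,0]},{"slide":[18,0,0]},{"slide":[10,0,0]},{"slide":[0,0,0]}]'

```text
invalid input at $.plan[0]: expected keys slide, spin, jaw
```

step_arm --plan '[{"slide":[-12,0,0]},{"slide":[-12,0,-15]},{"slide":[-12,0,-35]},{"slide":[-12,0,-55]},{"slide":[-12,0,-75]},{"slide":[-12,0,-85]},{"slide":[-12,0,-85]}]'

```text
invalid input at $.plan[0]: expected keys slide, spin, jaw
```

```bash
python3 d.py -45 0 150
python3 - <<'E'
from h import *
c=grab('scene','s2'); z=cv2.resize(c['img'][100:260,130:350,::-1],None,fx=3.6,fy=3.6,interpolation=cv2.INTER_CUBIC); cv2.imwrite('pics/s2c.png',z)
E
```

```text
t 1.4 board xyz [ -45.1 -255.3  151.1] spin to go -0.003 F [ 0.12 -0.65 -0.18] w 0.25041539748894714
slide [255.3  -0.7   1.4]
```

View pics/s2c.png

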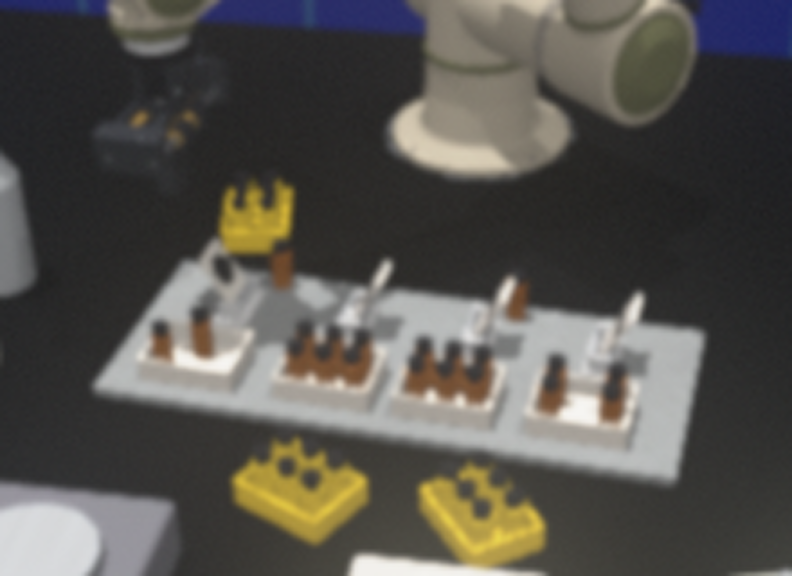

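The moves were refused because every row needs all three keys, so nothing has moved. The picture shows the gripper at about (160,140) above the right end of the board, and all tags as before. I'll resend the moves.

step_arm --plan '[{"slide":[0,0,20],"spin":0,"jaw":0},{"slide":[0,0,40],"spin":0,"jaw":0},{"slide":[0,0,60],"spin":0,"jaw":0},{"slide":[0,0,76],"spin":0,"jaw":0},{"slide":[0,0,84],"spin":0,"jaw":0},{"slide":[0,0,84],"spin":0,"jaw":0},{"slide":[6,0,84],"spin":0,"jaw":0},{"slide":[12,0,84],"spin":0,"jaw":0}]'

```text
time_s: 2.12
eef_pos: [459.3, -241.1, 69.0]
ee_rot: [0.001, 0.738, 0.675, 0.001]
contact_force: [-0.7, 0.2, -0.1]
grip_width: 0.3
```

step_arm --plan '[{"slide":[4,0,0],"spin":0,"jaw":0},{"slide":[8,0,0],"spin":0,"jaw":0},{"slide":[12,0,0],"spin":0,"jaw":0},{"slide":[16,0,0],"spin":0,"jaw":0},{"slide":[20,0,0],"spin":0,"jaw":0},{"slide":[24,0,0],"spin":0,"jaw":0},{"slide":[28,0,0],"spin":0,"jaw":0},{"slide":[32,0,0],"spin":0,"jaw":0}]'

```text
time_s: 2.78
eef_pos: [462.1, -208.8, 69.0]
ee_rot: [0.001, 0.738, 0.675, 0.001]
contact_force: [-0.1, -0.7, -1.4]
grip_width: 0.6
```

step_arm --plan '[{"slide":[4,0,0],"spin":0,"jaw":0},{"slide":[8,0,0],"spin":0,"jaw":0},{"slide":[12,0,0],"spin":0,"jaw":0},{"slide":[16,0,0],"spin":0,"jaw":0},{"slide":[18,0,0],"spin":0,"jaw":0},{"slide":[18,0,0],"spin":0,"jaw":0},{"slide":[10,0,0],"spin":0,"jaw":0},{"slide":[0,0,0],"spin":0,"jaw":0}]'

```text
time_s: 3.45
eef_pos: [462.2, -209.3, 69.0]
ee_rot: [0.001, 0.737, 0.675, 0.001]
contact_force: [0.2, 0.1, 0.1]
grip_width: -0.2
```

step_arm --plan '[{"slide":[-12,0,0],"spin":0,"jaw":0},{"slide":[-12,0,-15],"spin":0,"jaw":0},{"slide":[-12,0,-35],"spin":0,"jaw":0},{"slide":[-12,0,-55],"spin":0,"jaw":0},{"slide":[-12,0,-75],"spin":0,"jaw":0},{"slide":[-12,0,-85],"spin":0,"jaw":0},{"slide":[-12,0,-85],"spin":0,"jaw":0}]'

```text
time_s: 4.03
eef_pos: [461.5, -222.7, 155.9]
ee_rot: [0.003, 0.738, 0.675, 0.001]
contact_force: [-0.1, 0.0, 0.2]
grip_width: 0.5
```

```bash
python3 d.py -45 -5 150
python3 - <<'E'
from h import *
c=grab('scene','s3'); z=cv2.resize(c['img'][100:260,130:350,::-1],None,fx=3.6,fy=3.6,interpolation=cv2.INTER_CUBIC); cv2.imwrite('pics/s3c.png',z)
E
```

```text
t 4.0333 board xyz [ -43.6 -225.2  155.9] spin to go -0.004 F [-0.14  0.02  0.2 ] w 0.48547920077212503
slide [220.2  -2.3   5.1]
```

View pics/s3c.png

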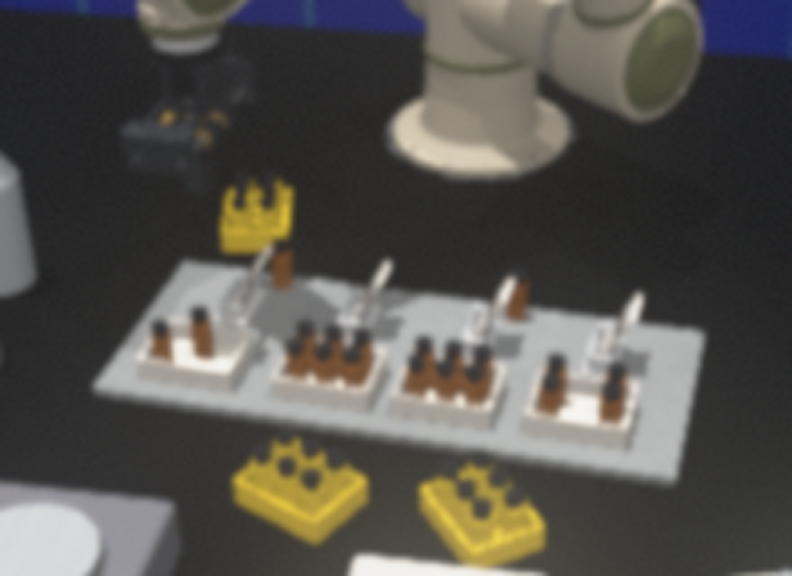

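The bay 4 tag at (250,285) now leans left like the others. Next is bay 3, starting from its left side at board y -5.

step_arm --plan '[{"slide":[30,0,0],"spin":0,"jaw":0},{"slide":[65,0,0],"spin":0,"jaw":0},{"slide":[100,-1,0],"spin":0,"jaw":0},{"slide":[135,-2,0],"spin":0,"jaw":0},{"slide":[170,-2,0],"spin":0,"jaw":0},{"slide":[200,-2,0],"spin":0,"jaw":0},{"slide":[220,-2,0],"spin":0,"jaw":0},{"slide":[220,-2,0],"spin":0,"jaw":0}]'

```text
time_s: 4.75
eef_pos: [477.8, 0.0, 152.5]
ee_rot: [0.001, 0.736, 0.676, 0.0]
contact_force: [0.3, -0.8, -0.4]
grip_width: 0.3
```

```bash
python3 d.py -45 -5 67
```

```text
t 4.75 board xyz [-46.2  -1.9 152.5] spin to go -0.0 F [ 0.33 -0.84 -0.38] w 0.34951239735554146
slide [-3.   1.1 85.5]
```

step_arm --plan '[{"slide":[0,0,20],"spin":0,"jaw":0},{"slide":[0,0,40],"spin":0,"jaw":0},{"slide":[0,0,60],"spin":0,"jaw":0},{"slide":[0,0,76],"spin":0,"jaw":0},{"slide":[0,0,85],"spin":0,"jaw":0},{"slide":[-3,0,85],"spin":0,"jaw":0},{"slide":[-9,0,85],"spin":0,"jaw":0},{"slide":[-15,0,85],"spin":0,"jaw":0}]'

```text
time_s: 5.42
eef_pos: [477.0, -16.0, 68.1]
ee_rot: [0.001, 0.736, 0.676, 0.0]
contact_force: [0.7, -0.1, 0.4]
grip_width: 0.7
```

step_arm --plan '[{"slide":[-4,0,0],"spin":0,"jaw":0},{"slide":[-8,0,0],"spin":0,"jaw":0},{"slide":[-12,0,0],"spin":0,"jaw":0},{"slide":[-16,0,0],"spin":0,"jaw":0},{"slide":[-20,0,0],"spin":0,"jaw":0},{"slide":[-24,0,0],"spin":0,"jaw":0},{"slide":[-28,0,0],"spin":0,"jaw":0},{"slide":[-32,0,0],"spin":0,"jaw":0}]'

```text
time_s: 6.08
eef_pos: [474.3, -48.2, 68.1]
ee_rot: [0.001, 0.736, 0.676, 0.0]
contact_force: [-0.3, 0.8, 0.7]
grip_width: 0.3
```

step_arm --plan '[{"slide":[-4,0,0],"spin":0,"jaw":0},{"slide":[-8,0,0],"spin":0,"jaw":0},{"slide":[-12,0,0],"spin":0,"jaw":0},{"slide":[-16,0,0],"spin":0,"jaw":0},{"slide":[-18,0,0],"spin":0,"jaw":0},{"slide":[-18,0,0],"spin":0,"jaw":0},{"slide":[-10,0,0],"spin":0,"jaw":0},{"slide":[0,0,0],"spin":0,"jaw":0}]'

```text
time_s: 6.75
eef_pos: [474.3, -47.8, 68.1]
ee_rot: [0.001, 0.737, 0.676, 0.0]
contact_force: [0.1, -0.4, -0.1]
grip_width: -0.1
```

step_arm --plan '[{"slide":[12,0,0],"spin":0,"jaw":0},{"slide":[12,0,-15],"spin":0,"jaw":0},{"slide":[12,0,-35],"spin":0,"jaw":0},{"slide":[12,0,-55],"spin":0,"jaw":0},{"slide":[12,0,-75],"spin":0,"jaw":0},{"slide":[12,0,-85],"spin":0,"jaw":0},{"slide":[12,0,-85],"spin":0,"jaw":0}]'

```text
time_s: 7.33
eef_pos: [475.9, -35.1, 154.8]
ee_rot: [0.003, 0.736, 0.676, 0.001]
contact_force: [0.7, -0.3, -0.5]
grip_width: 0.0
```

```bash
python3 d.py -43 125 150
```

```text
t 7.3333 board xyz [-45.1 -37.1 154.8] spin to go -0.0 F [ 0.68 -0.29 -0.53] w 0.04023837162035125
slide [162.1   2.    4.5]
```

step_arm --plan '[{"slide":[30,0,0],"spin":0,"jaw":0},{"slide":[60,1,0],"spin":0,"jaw":0},{"slide":[95,2,0],"spin":0,"jaw":0},{"slide":[125,2,0],"spin":0,"jaw":0},{"slide":[150,2,0],"spin":0,"jaw":0},{"slide":[162,2,0],"spin":0,"jaw":0},{"slide":[162,2,0],"spin":0,"jaw":0},{"slide":[162,2,0],"spin":0,"jaw":0}]'

```text
time_s: 8.0
eef_pos: [491.3, 125.9, 153.7]
ee_rot: [0.003, 0.736, 0.677, 0.001]
contact_force: [0.2, -0.8, -0.3]
grip_width: 0.6
```

step_arm --plan '[{"slide":[0,0,20],"spin":0,"jaw":0},{"slide":[0,0,40],"spin":0,"jaw":0},{"slide":[0,0,60],"spin":0,"jaw":0},{"slide":[0,0,76],"spin":0,"jaw":0},{"slide":[0,0,86],"spin":0,"jaw":0},{"slide":[-2,0,86],"spin":0,"jaw":0},{"slide":[-7,0,86],"spin":0,"jaw":0},{"slide":[-13,0,86],"spin":0,"jaw":0}]'

```text
time_s: 8.67
eef_pos: [491.2, 111.9, 68.6]
ee_rot: [0.003, 0.736, 0.677, 0.001]
contact_force: [0.3, -0.5, 0.1]
grip_width: 0.2
```

```bash
python3 d.py -43 63 67
```

```text
t 8.6667 board xyz [-42.3 110.7  68.6] spin to go 0.0 F [ 0.28 -0.51  0.09] w 0.1592736514467901
slide [-47.7  -0.8   1.8]
```

step_arm --plan '[{"slide":[-4,0,0],"spin":0,"jaw":0},{"slide":[-8,0,0],"spin":0,"jaw":0},{"slide":[-12,0,0],"spin":0,"jaw":0},{"slide":[-16,0,0],"spin":0,"jaw":0},{"slide":[-20,0,0],"spin":0,"jaw":0},{"slide":[-24,0,0],"spin":0,"jaw":0},{"slide":[-28,0,0],"spin":0,"jaw":0},{"slide":[-32,0,0],"spin":0,"jaw":0}]'

```text
time_s: 9.33
eef_pos: [488.4, 79.6, 68.7]
ee_rot: [0.003, 0.736, 0.677, 0.001]
contact_force: [-0.4, 0.1, 0.8]
grip_width: 0.5
```

step_arm --plan '[{"slide":[-4,0,0],"spin":0,"jaw":0},{"slide":[-8,0,0],"spin":0,"jaw":0},{"slide":[-12,0,0],"spin":0,"jaw":0},{"slide":[-16,0,0],"spin":0,"jaw":0},{"slide":[-17,0,0],"spin":0,"jaw":0},{"slide":[-17,0,0],"spin":0,"jaw":0},{"slide":[-10,0,0],"spin":0,"jaw":0},{"slide":[0,0,0],"spin":0,"jaw":0}]'

```text
time_s: 10.0
eef_pos: [488.5, 80.0, 68.7]
ee_rot: [0.003, 0.737, 0.676, 0.001]
contact_force: [-0.3, 0.2, -0.7]
grip_width: 0.4
```

step_arm --plan '[{"slide":[12,0,0],"spin":0,"jaw":0},{"slide":[12,0,-15],"spin":0,"jaw":0},{"slide":[12,0,-45],"spin":0,"jaw":0},{"slide":[12,0,-75],"spin":0,"jaw":0},{"slide":[12,0,-105],"spin":0,"jaw":0},{"slide":[12,0,-135],"spin":0,"jaw":0},{"slide":[12,0,-150],"spin":0,"jaw":0},{"slide":[12,0,-150],"spin":0,"jaw":0}]'

```text
time_s: 10.67
eef_pos: [489.8, 93.4, 222.0]
ee_rot: [0.005, 0.736, 0.677, 0.004]
contact_force: [0.0, 0.8, -0.4]
grip_width: 0.1
```

step_arm --plan '[{"slide":[0,-35,0],"spin":0,"jaw":0},{"slide":[0,-70,0],"spin":0,"jaw":0},{"slide":[0,-105,0],"spin":0,"jaw":0},{"slide":[0,-130,0],"spin":0,"jaw":0},{"slide":[0,-140,0],"spin":0,"jaw":0},{"slide":[0,-140,0],"spin":0,"jaw":0}]'

```text
time_s: 11.17
eef_pos: [349.0, 105.8, 219.8]
ee_rot: [0.005, 0.736, 0.677, 0.003]
contact_force: [0.0, -0.6, -0.4]
grip_width: 0.2
```

```bash
python3 d.py
python3 - <<'E'
from h import *
c=grab('scene','s4'); z=cv2.resize(c['img'][100:260,130:350,::-1],None,fx=3.6,fy=3.6,interpolation=cv2.INTER_CUBIC); cv2.imwrite('pics/s4c.png',z)
c=grab('top','t4'); z=cv2.resize(c['img'][148:246,160:350,::-1],None,fx=4.2,fy=4.2,interpolation=cv2.INTER_CUBIC); cv2.imwrite('pics/t4c.png',z)
E
```

```text
t 11.1667 board xyz [-183.4   92.6  219.8] spin to go 0.001 F [ 0.02 -0.57 -0.39] w 0.22297323410167055
```

View pics/s4c.png

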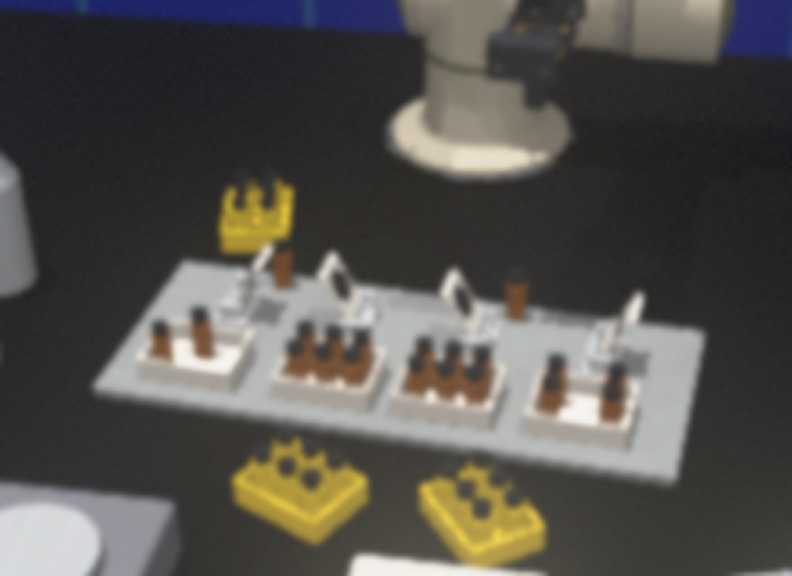

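View pics/t4c.png

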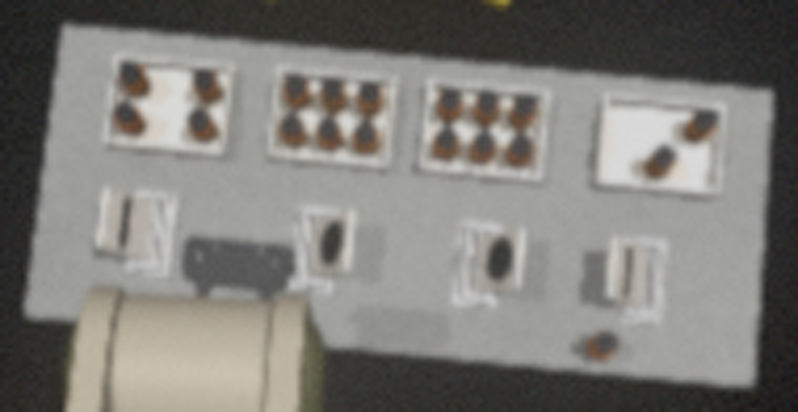

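Both views show bar, disc, disc, bar. The discs stand at the full trays, at crop px (335,243) and (500,258). The trays and vials haven't moved, and the arm is clear. I'll hand in.

```bash
python3 -c "
from workcell import ctrl; print(ctrl.hand_in())"
```

```text
the job is handed in; nothing more can be done
None
```

The job is handed in after about 11 s of robot time. The trays from left to right are 4 vials, full, full, 2 vials. With the closed fingertips I pushed over the three wrong tags: the two at the full trays to disc, and the rightmost to bar. The leftmost already showed bar, so I left it alone.

- **Tags:** The last scene and top pictures show bar, disc, disc, bar, each tag leaning over to its side. I judged the leans by eye and did not measure the tag angles.
- **Trays and vials:** The trays and the right-hand vial look unmoved in both views. The arm hid the left-hand vial in the top view, but it stands upright in its place in the scene view. I didn't check the bottle, beaker and jar in the last pictures, but the arm never went near them.
- **Forces:** The measured force on the tool stayed under 2 N at the end of every move. Readings come only at the end of each call, so brief peaks during a push were not seen.
- **Disagreements:** The board measured 586 x 247 mm against the listed 580 x 240, which was close enough for the pushes. My first push commands were refused because rows lacked some values; nothing moved, and I sent them again in full.

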